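# Break the lid stay and shut the bearing cover box

## Task

Shut the green cover box that holds the tuned bearings: first break its folding lid stay by pressing the red thumb bar at its knee downwards while the lid is still up, then lower the lid fully shut and let go. Leave the cream spares box standing open as it is.

Things in the scene. Friction and masses are not known exactly. Their poses are not given: they have to be found in the camera images.
- cover_box: Chipped green box with bearings inside, fixed, 110 (x) by 120 (y) mm, rim 70 mm high. Origin: centre of its underside; z up, -x its latch front. Lid hinged on the rear rim (line x = +55, z = 70 mm). Outside the +y wall (plane y = +75 mm) a steel stay of two links props the lid, locked just past straight, knee up: the lid cannot go down until the knee is pressed down through straight.
- cover_box_bar (a point): Point on the axis of the red thumb bar at the stay's knee: level bar, 14 mm thick, 77 mm long, along the box's y (y = +78 to +155 mm). Point at y = +135 mm, at the start x = -13, z = 85 mm in the box frame, 75 mm clear of the lid's side. Pressed with 5 to 15 N it goes down and up to 10 mm to the rear; 20 mm down is well broken and it stays so. With the lid shut it hangs beside the box.
- cover_box_lid_front (a point): Middle of the front edge of the green lid (110 x 120 x 5 mm), on its outer face: 163 mm above the bench at the start (55 degrees open, outer face looking up and rearwards), 75 mm with the lid shut flat on the rim. A friction hinge keeps the lid wherever it is left; with the stay broken it is pushed down with 1 to 5 N.
- spare_box_lid_front (a point): The same point on the lid of the cream-coloured spares box, of the same build with its own stay and red bar, which must stay open: 163 mm above the bench throughout. Which of the two boxes stands left or right changes.

How it is judged:
By the outcome, as a careful person would: the job done as asked, in the order asked, and still so for the second after the job is handed in, with the robot touching nothing.
It also fails if it takes over 42 s, if anything falls off the work surface, if the arm or the gripper's body presses on something with over 40 N, if the wrist force passes 120 N, or if a joint passes its speed limit or range.

## Robot

A 7-joint arm with a two-finger parallel gripper is mounted at the origin on the work surface. World frame = base frame: x ahead of the robot, y to its left, z up, the work surface at z = 0. Lengths are in m, angles in rad, forces in N, time in s.
With the tool pointing down it reaches from about 0.4 to 0.875 m from the base axis. Payload 19.3 kg.
Tool frame: the origin (TCP) lies midway between the tips of the shut fingers; the grasp point (between the pads) lies 19 mm behind it; z points along the fingers, y is the line along which they close (so a half turn about z gives the same grasp; the last joint's range is limited). The gripper opens to 85 mm and grips with 20 to 120 N. Pads are 22 mm wide; open, the fingers measure 114 mm over their backs; the gripper's body (76 mm by 85 mm) begins 54 mm behind the grasp point. The pads swing forward as they close: fully open they stand 13 mm farther back than shut.
Start: joints at [1.188, 0.521, -0.036, 1.599, 0.021, 1.021, -0.113], TCP at [0.192, -0.595, 0.231] pointing down, gripper open.
Joint ranges: [-2.91, 2.91], [-0.3, 2.13], [-1.5, 1.42], [0.17, 2.43], [-1.26, 4.41], [0.16, 1.93], [-2.52, 2.52]. Speed limits (rad/s): [1.89, 1.89, 2.39, 2.39, 3.01, 3.01, 3.01].

## Interface

Orientations are given as a rotation vector (axis times angle).
In Python, from workcell import robot gives the robot as it stands.
- The arm moves only by the tool pendant, called after "Request:" in YAML: its name, and indented under it one key for each argument. Schema: {"type":"object","properties":{"offsets":{"type":"array","items":{"type":"number"},"minItems":6,"maxItems":120},"aperture":{"type":"number"},"only":{"type":"string"},"quiet":{"type":"boolean"},"lines":{"type":"string"}},"required":["offsets"],"additionalProperties":false}. offsets is one flat list of numbers that holds 1 to 20 rows one after another, with no inner brackets; each row has 6 numbers: dx, dy, dz in m, then a rotation vector rx, ry, rz in rad; each row shifts and turns the commanded pose from where the row before left it, along the tool's axes as they then stand; what a row does not reach is not made up. A row lasts 1/10 s, in which the tool goes at most 0.05 m and 0.15 rad, less where a joint would pass 70% of its speed; a pose out of reach is approached as far as the arm can. aperture is the finger opening in m, set as the call begins (left out keeps the last). The fingers move at their own pace and stop on an object; the grip force is fixed at half the most. Time passes only in rows, so rows that do not move let the fingers close. The tool returns the time, the measured TCP pose, the force, the opening and the grip force at its end. only (a regular expression) keeps the lines of the reply that match it, lines (a string "A,B") keeps lines A to B, and quiet returns only ok. Input that does not fit is refused with a message, and nothing moves.
- robot.state(): the state, without advancing time (a new reading comes with each control period).
- robot.read_camera(name): name is "scene" or "side" or "wrist"; returns a dict with "img" (384x512x3 uint8, red, green, blue), "mtx" (3x3 intrinsics, pixels), "D" ([k1, k2, p1, p2, k3] as OpenCV has them; the pictures are not rectified), "T" (4x4, takes a point from camera to world coordinates); the wrist camera has in their place "hand_eye" (4x4, takes a point from camera to tool coordinates, whose origin is the TCP and whose axes are the flange's). Camera axes: x right, y down, z forward; pixel columns grow to the right and rows downward; lengths in m; the calibration is good to about 2 mm. A picture is of the moment at which its call begins: read the wrist's pose just before it. There is no depth.
- robot.hand_in(): hands the job in; it is judged then, once.
The state is a dict: "t": time; "qpos": joint angles; "qvel": joint speeds; "joint_efforts": joint torques, N m; "ee_pos": TCP position; "tool_rot": TCP orientation; "wrist_force": force on the tool from outside, world axes, zero at the start; "ft_torque": the same for the moment, N m; "grip_width": finger opening in m; "gripper_force": force on a finger pad.
Only numpy, scipy, OpenCV 4.12 (cv2) and the standard library are available. Lean on these libraries where they do the work, as an engineer would, in place of code of your own. Each camera call takes 0.05 s, during which the arm holds its last target. There are 200 camera calls.

## Working session

There is one attempt and no reset: what is moved stays moved. The work goes in short steps, Python scripts to look and compute and a tool call to move; the robot and the scene stay as the last step left them, time stands still between calls to the robot, and variables do not carry over. Pictures are saved under pics/ and viewed, at most 10 in all, crops included, and the job is handed in when it is done.

```bash
ls; mkdir -p pics
```

Run:
```python
from workcell import robot
import cv2,numpy as np
s=robot.state();print({k:np.round(v,3) for k,v in s.items()})
ims=[]
for n in("scene","side"):
    c=robot.read_camera(n);cv2.imwrite(f"pics/{n}0.png",c["img"][:,:,::-1]);np.savez(f"{n}0.npz",**c)
    print(n,c["mtx"],c["D"],c["T"])
```

```text
pics
workcell.py
{'t': np.float64(0.0), 'qpos': array([ 1.188,  0.522, -0.036,  1.6  ,  0.021,  1.021, -0.113]), 'qvel': array([ 0.002,  0.001,  0.   ,  0.001,  0.   ,  0.002, -0.001]), 'joint_efforts': array([-0.0000e+00, -9.2712e+01,  1.9800e+00, -3.6993e+01,  1.8000e-02,
        8.0000e-03,  0.0000e+00]), 'ee_pos': array([ 0.192, -0.594,  0.231]), 'tool_rot': array([-3.102, -0.489,  0.   ]), 'wrist_force': array([-0.43 , -1.098,  1.019]), 'ft_torque': array([ 0.006, -0.015, -0.022]), 'gripper_force': np.float64(0.0), 'grip_width': np.float64(0.085)}
scene [[477.71727865   0.         252.92984036]
 [  0.         477.71727865 190.24072204]
 [  0.           0.           1.        ]] [-0.14952692  0.          0.          0.          0.        ] [[ 0.52561342  0.57301908 -0.62879223  1.32578589]
 [ 0.85055765 -0.33937123  0.40171986 -0.48505398]
 [ 0.01679915 -0.74597339 -0.66576384  0.96143572]
 [ 0.          0.          0.          1.        ]]
side [[368.49375285   0.         257.84854204]
 [  0.         368.49375285 188.55118332]
 [  0.           0.           1.        ]] [-0.03129477  0.          0.          0.          0.        ] [[-0.76930421 -0.3049096   0.56142779  0.05035145]
 [-0.63877038  0.38356211 -0.66697264  0.64020923]
 [-0.01197607 -0.87172831 -0.48984317  0.57225558]
 [ 0.          0.          0.          1.        ]]
```

View pics/scene0.png

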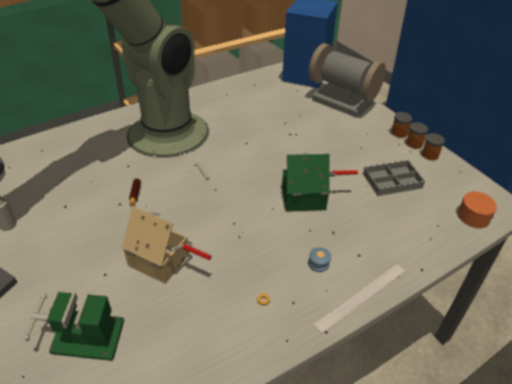

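View pics/side0.png

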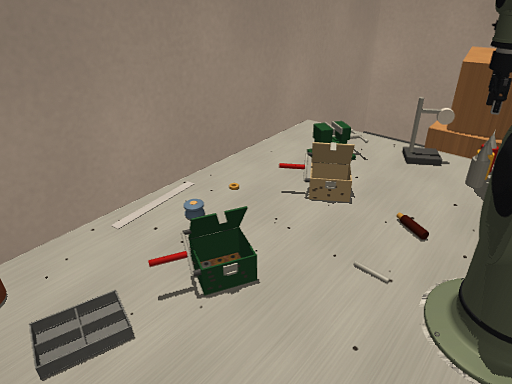

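The green box is at about (306,182) in the scene view and (225,255) in the side view. Its latch faces the robot and its red bar runs to (357,172) / (150,262). The cream box is at (160,245) / (332,175). Next I measure the bar and view enlarged crops.

Create h.py:
```python
import cv2,numpy as np
def load(n): return dict(np.load(n))
def ray(c,p):
    u=cv2.undistortPoints(np.array([[p]],float),c["mtx"],c["D"])[0,0]
    d=c["T"][:3,:3]@[u[0],u[1],1.];return c["T"][:3,3],d/np.linalg.norm(d)
def tri(a,pa,b,pb):
    o1,d1=ray(a,pa);o2,d2=ray(b,pb)
    t=np.linalg.lstsq(np.c_[d1,-d2],o2-o1,rcond=None)[0]
    p,q=o1+d1*t[0],o2+d2*t[1];return (p+q)/2,np.linalg.norm(p-q)
def plane(c,p,z):
    o,d=ray(c,p);return o+d*(z-o[2])/d[2]
def proj(c,P):
    M=np.linalg.inv(c["T"]);return cv2.projectPoints(np.array([P],float),cv2.Rodrigues(M[:3,:3])[0],M[:3,3],c["mtx"],c["D"])[0].ravel()
def redends(c,roi):
    x0,y0,x1,y1=roi;im=c["img"].astype(int)
    m=((im[...,0]>110)&(im[...,1]<70)&(im[...,2]<70));k=np.zeros_like(m);k[y0:y1,x0:x1]=m[y0:y1,x0:x1]
    p=np.argwhere(k)[:,::-1].astype(float);c0=p.mean(0);v=np.linalg.svd(p-c0)[2][0] if len(p)<3000 else 0
    t=(p-c0)@v;return len(p),c0+v*(t.min()),c0+v*t.max()
```

Run:
```python
from h import *
a,b=load("scene0.npz"),load("side0.npz")
ra=redends(a,(320,150,380,190));rb=redends(b,(130,235,200,280));print(ra,rb)
for pa in ra[1:]:
    for pb in rb[1:]: print(np.round(pa),np.round(pb),tri(a,pa,b,pb))
x=cv2.resize(a["img"][140:225,270:370],None,fx=4,fy=4,interpolation=2)
y=cv2.resize(b["img"][195:305,140:270],None,fx=3.09,fy=3.09,interpolation=2)
o=np.zeros((340,802,3),np.uint8);o[:,:400]=x[:340];o[:y.shape[0],400:400+y.shape[1]]=y[:340,:402]
cv2.imwrite("pics/crop0.png",o[:,:800,::-1])
```

```text
(73, array([333.00547464, 172.3207592 ]), array([356.01583928, 171.92802422])) (175, array([186.16726012, 252.66966525]), array([148.28360472, 262.13174285]))
[333. 172.] [186. 253.] (array([0.55098407, 0.28107053, 0.08736981]), np.float64(0.004189929235629953))
[333. 172.] [148. 262.] (array([0.56340892, 0.32022037, 0.0826968 ]), np.float64(0.0706771926019999))
[356. 172.] [186. 253.] (array([0.57114031, 0.30650829, 0.09357258]), np.float64(0.07004844755137671))
[356. 172.] [148. 262.] (array([0.58516275, 0.34543533, 0.08643809]), np.float64(0.003953783413101975))
```

View pics/crop0.png

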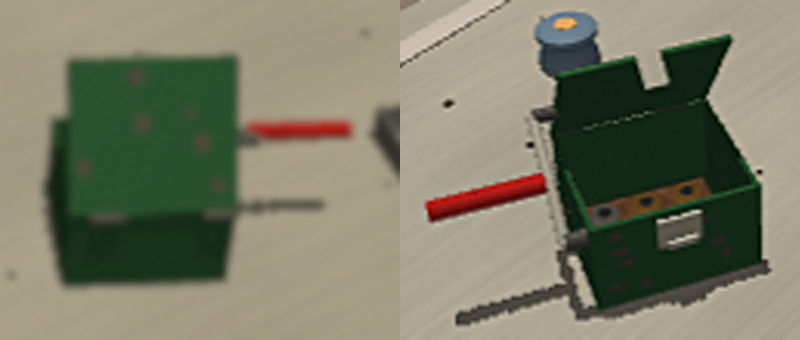

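The left crop shows the lid's front edge corners at scene (287,155) and (329,154). The right crop shows the same corners at side (247,207) and (190,220). I triangulate these and check the box frame.

Run:
```python
from h import *
a,b=load("scene0.npz"),load("side0.npz")
L=tri(a,(287,155),b,(247.1,207.3));R=tri(a,(329.2,154.5),b,(190.2,220.2));print(L,R,np.linalg.norm(L[0]-R[0]))
bi,bo=np.array([0.551,0.2811,.087]),np.array([0.5852,0.3454,.0864])
for d in(bo-bi,R[0]-L[0]): print("yaw",np.degrees(np.arctan2(-d[0],d[1])))
yaw=np.arctan2(-(bo-bi)[0],(bo-bi)[1]); 
yaw2=np.arctan2(-(R[0]-L[0])[0],(R[0]-L[0])[1])
for y in(yaw,yaw2,(yaw+yaw2)/2):
    X=np.array([np.cos(y),np.sin(y),0]);Y=np.array([-np.sin(y),np.cos(y),0])
    o1=bo-155e-3*Y+13e-3*X; lf=(L[0]+R[0])/2
    o2=lf-X*(.055-.11*np.cos(np.radians(55))+.005*np.sin(np.radians(55)))
    print(np.degrees(y),o1,o2)
    O=(o1+o2)/2;O[2]=0
    T=np.eye(4);T[:3,0]=X;T[:3,1]=Y;T[:3,3]=O
    for n,P in dict(fbl=(-.055,.06,0),fbr=(-.055,-.06,0),frr=(-.055,-.06,.07),frl=(-.055,.06,.07),lidL=(-.004,.06,.163),lidR=(-.004,-.06,.163),bar=(-.013,.155,.085)).items():
        w=T@np.r_[P,1];print(n,np.round(proj(a,w[:3])),np.round(proj(b,w[:3])))
```

Request:
pendant:
  offsets: [0.05,0,-0.002,0,0,-0.08,0.05,0,-0.002,0,0,-0.08,0.05,0,-0.002,0,0,-0.08,0.05,0,-0.002,0,0,-0.08,0.05,0,-0.002,0,0,-0.08,0.05,0,-0.002,0,0,-0.08,0.05,0,-0.002,0,0,-0.08,0.05,0,-0.002,0,0,-0.08,0.05,0,-0.002,0,0,-0.08,0.05,0,-0.002,0,0,-0.08,0.05,0,0,0,0,-0.08,0.05,0,0,0,0,-0.08,0.05,0,0,0,0,-0.08,0.05,0,0,0,0,-0.08,0.05,0,0,0,0,-0.08,0.05,0,0,0,0,-0.08,0.05,0,0,0,0,-0.08,0.05,0,0,0,0,-0.08,0.05,0,0,0,0,-0.08,0.05,0,0,0,0,-0.08]
  aperture: 0

```text
t: 2.1
ee_pos: [0.6199, 0.1949, 0.2509]
tool_rot: [-1.807, -2.57, 0.0]
wrist_force: [0.3, -0.2, -0.1]
grip_width: -0.0001
gripper_force: 0.0
```

Add to h.py:
```python
from scipy.spatial.transform import Rotation as Rn
yaw=np.radians(-28.4);X=np.array([np.cos(yaw),np.sin(yaw),0]);Y=np.array([-np.sin(yaw),np.cos(yaw),0]);Z=np.array([0,0,1.]);O=np.array([.523,.2045,0])
def W(p): return O+p[0]*X+p[1]*Y+p[2]*Z
def togo(P,R=None):
    from workcell import robot
    s=robot.state();r=Rn.from_rotvec(s["tool_rot"]);B=np.c_[X,Y,Z]
    print("t",s["t"],"boxpos",np.round(B.T@(s["ee_pos"]-O),4),"F",np.round(B.T@s["wrist_force"],1),"q",np.round(s["qpos"],2))
    print("tool shift",np.round(r.inv().apply(W(P)-s["ee_pos"]),4))
    if R is not None: print("tool turn",np.round((r.inv()*Rn.from_matrix(R)).as_rotvec(),3))
DOWN=np.c_[-X,Y,-Z]
```

```bash
python3 -c "
from h import *;togo((-.010,.135,.13),DOWN)"
```

```text
t 2.1 boxpos [0.0898 0.0377 0.2509] F [ 0.3 -0.  -0.1] q [-0.05  0.59 -0.54  1.49  0.32  1.15 -0.3 ]
tool shift [0.1393 0.006  0.1209]
tool turn [-0.   -0.   -0.73]
```

Request:
pendant:
  offsets: [0.046,0.002,0,0,0,0,0.046,0.002,0,0,0,0,0.047,0.002,0,0,0,0,0,0,0,0,0,-0.146,0,0,0,0,0,-0.146,0,0,0,0,0,-0.146,0,0,0,0,0,-0.146,0,0,0,0,0,-0.146,0,0,0,0,0,0,0,0,0,0,0,0]

```text
t: 3.1
ee_pos: [0.5795, 0.3258, 0.251]
tool_rot: [-0.783, -3.042, 0.0]
wrist_force: [0.2, -0.4, -0.7]
grip_width: -0.0001
gripper_force: 0.0
```

```bash
python3 -c "
from h import *;togo((-.010,.135,.11),DOWN)"
```

```text
t 3.1 boxpos [-0.008   0.1336  0.251 ] F [ 0.4 -0.2 -0.7] q [-0.17  0.65 -0.72  1.44  0.44  1.21  0.13]
tool shift [0.0019 0.0014 0.141 ]
tool turn [-0.    -0.    -0.008]
```

Request:
pendant:
  offsets: [0.002,0.002,0.04,0,0,0,0,0,0.04,0,0,0,0,0,0.03,0,0,0,0,0,0.02,0,0,0,0,0,0.01,0,0,0,0,0,0,0,0,0]

```text
t: 3.7
ee_pos: [0.5783, 0.3285, 0.1104]
tool_rot: [-0.778, -3.043, 0.002]
wrist_force: [-0.9, -0.5, -0.9]
grip_width: 0.0
gripper_force: 0.0
```

Run:
```python
from h import *
from workcell import robot
togo((-.010,.135,.06),DOWN)
b=robot.read_camera("side");a=robot.read_camera("scene")
y=cv2.resize(b["img"][180:300,110:280],None,fx=2.3,fy=2.3);x=cv2.resize(a["img"][100:220,260:400],None,fx=2.3,fy=2.3)
cv2.imwrite("pics/p1.png",np.hstack([y,x])[:,:,::-1])
```

```text
t 3.7 boxpos [-0.0104  0.1354  0.1104] F [-0.5 -0.9 -0.9] q [-0.21  0.8  -0.65  1.56  0.55  0.98  0.05]
tool shift [-0.0004 -0.0003  0.0504]
tool turn [-0.001 -0.001 -0.005]
```

View pics/p1.png

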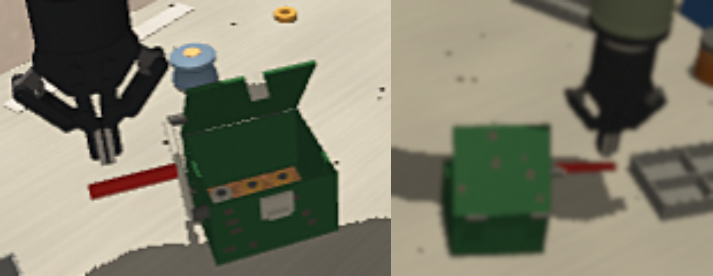

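The fingertips (about (105,160) in the left crop) stand just above the red bar. I now press slowly, following the bar slightly to the rear.

Request:
pendant:
  offsets: [0,0,0.007,0,0,0,0,0,0.006,0,0,0,0,0,0.004,0,0,0,0,0,0.004,0,0,0,0,0,0.004,0,0,0,0,0,0.004,0,0,0]

```text
t: 4.4
ee_pos: [0.5833, 0.3266, 0.0842]
tool_rot: [0.778, 3.036, 0.001]
wrist_force: [14.1, -11.3, 18.1]
grip_width: -0.0003
gripper_force: 9.0
```

```bash
python3 -c "
from h import *;togo((-.007,.135,.06),DOWN)"
```

```text
t 4.4 boxpos [-0.005   0.1361  0.0842] F [17.7 -3.2 18.1] q [-0.21  0.83 -0.63  1.57  0.58  0.93  0.03]
tool shift [ 0.0022 -0.0011  0.0242]
tool turn [ 0.002  0.007 -0.006]
```

Run:
```python
from h import *
from workcell import robot
b=robot.read_camera("side");a=robot.read_camera("scene");np.savez("side1.npz",**b);np.savez("scene1.npz",**a)
y=cv2.resize(b["img"][200:290,110:210],None,fx=4,fy=4,interpolation=2);x=cv2.resize(a["img"][130:220,300:400],None,fx=4,fy=4,interpolation=2)
cv2.imwrite("pics/p2.png",np.hstack([y,x])[:,:,::-1])
ra=redends(a,(320,150,380,200));rb=redends(b,(110,235,200,290));print(ra,rb)
B=np.c_[X,Y,Z]
for i in(1,2):
    P,e=tri(a,ra[i],b,rb[i]);print(B.T@(P-O),e)
```

```text
h.py:17: RuntimeWarning: Mean of empty slice.
  p=np.argwhere(k)[:,::-1].astype(float);c0=p.mean(0);v=np.linalg.svd(p-c0)[2][0] if len(p)<3000 else 0
  ret = um.true_divide(
Traceback (most recent call last):
  File "h.py", line 18, in redends
    t=(p-c0)@v;return len(p),c0+v*(t.min()),c0+v*t.max()
                                   ~~~~~^^
ValueError: zero-size array to reduction operation minimum which has no identity
```

View pics/p2.png

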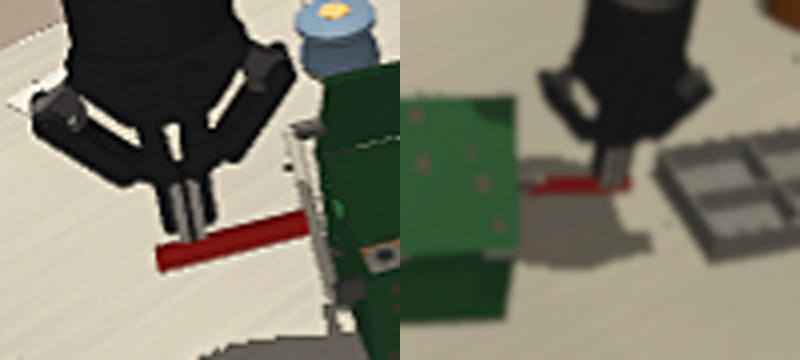

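The fingertips are catching the rear shoulder of the bar (left crop (190,240)) and being pushed rearwards. I back off and measure the bar against the tip again.

Request:
pendant:
  offsets: [0,0,-0.012,0,0,0,0,0,-0.012,0,0,0,0.008,0,0,0,0,0,0,0,0,0,0,0]

```text
t: 4.9
ee_pos: [0.5705, 0.3337, 0.1067]
tool_rot: [-0.773, -3.045, -0.001]
wrist_force: [0.2, 0.6, 0.2]
grip_width: 0.0003
gripper_force: 0.0
```

Run:
```python
from h import *
from workcell import robot
togo((-.013,.135,.06),DOWN)
b=robot.read_camera("side");a=robot.read_camera("scene")
B=np.c_[X,Y,Z];r=[]
for c,(x0,y0,x1,y1) in((a,(320,150,380,200)),(b,(110,235,200,290))):
    h=cv2.cvtColor(c["img"],cv2.COLOR_RGB2HSV);m=cv2.inRange(h,(0,150,50),(8,255,255))|cv2.inRange(h,(172,150,50),(180,255,255))
    k=np.zeros_like(m);k[y0:y1,x0:x1]=m[y0:y1,x0:x1];p=np.argwhere(k)[:,::-1].astype(float)
    c0=p.mean(0);v=np.linalg.svd(p-c0)[2][0];v*=np.sign(v[0]);v*=1 if c is a else -1;t=(p-c0)@v
    r.append((c0+v*t.min(),c0+v*t.max()));print(len(p),r[-1])
for i in(0,1):
    P,e=tri(a,r[0][i],b,r[1][i]);print(B.T@(P-O),e)
# tip projection
s=robot.state();print("tcp px",proj(a,s["ee_pos"]),proj(b,s["ee_pos"]))
y=cv2.resize(b["img"][200:290,110:210],None,fx=4,fy=4,interpolation=2);x=cv2.resize(a["img"][130:220,300:400],None,fx=4,fy=4,interpolation=2)
cv2.imwrite("pics/p3.png",np.hstack([y,x])[:,:,::-1])
```

```text
t 4.9 boxpos [-0.0197  0.1362  0.1067] F [-0.1  0.7  0.2] q [-0.22  0.8  -0.65  1.57  0.55  0.96  0.03]
tool shift [-0.0067 -0.0012  0.0467]
tool turn [ 0.001 -0.    -0.002]
82 (array([332.93513199, 176.11552408]), array([356.01105636, 175.32119754]))
232 (array([186.31785903, 255.25970718]), array([148.92314831, 264.69542906]))
[-0.00712609  0.08070187  0.07696009] 0.0046326060568244384
[-0.00846969  0.15375598  0.07673165] 0.0030426343043071695
tcp px [351.30753062 165.40115311] [157.31048571 254.17729443]
```

View pics/p3.png

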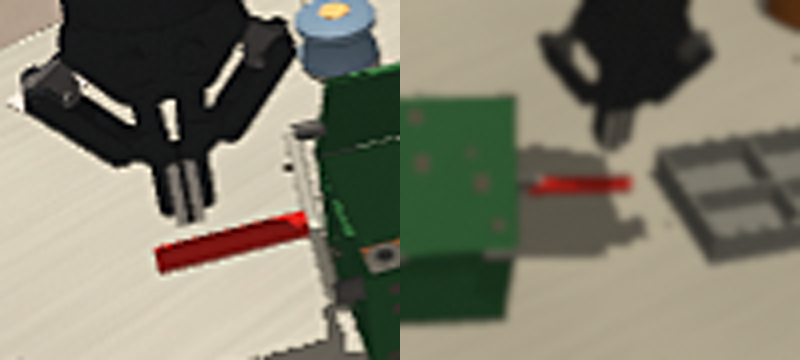

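The bar did move: it is now about 10 mm lower (z≈77) and 6 mm to the rear. The sideways force was the bar pushing the tool back, so I follow it rearwards and press on.

Request:
pendant:
  offsets: [-0.015,0,0.01,0,0,0,0,0,0.008,0,0,0,-0.001,0,0.005,0,0,0,-0.001,0,0.005,0,0,0,-0.001,0,0.005,0,0,0,-0.001,0,0.005,0,0,0,-0.001,0,0.005,0,0,0]

```text
t: 5.7
ee_pos: [0.5914, 0.3213, 0.0634]
tool_rot: [0.777, 3.04, -0.001]
wrist_force: [8.6, -7.7, 8.2]
grip_width: 0.0002
gripper_force: 6.5
```

```bash
python3 -c "
from h import *;togo((-.003,.135,.06),DOWN)"
```

```text
t 5.7 boxpos [0.0046 0.1353 0.0634] F [11.2 -2.6  8.2] q [-0.21  0.86 -0.62  1.56  0.59  0.91  0.04]
tool shift [ 0.0076 -0.0003  0.0034]
tool turn [ 0.     0.003 -0.005]
```

Request:
pendant:
  offsets: [0,0,-0.03,0,0,0,0,0,-0.04,0,0,0,0,0,-0.04,0,0,0,0,0,-0.04,0,0,0,0,0,0,0,0,0]

```text
t: 6.2
ee_pos: [0.5906, 0.3246, 0.2182]
tool_rot: [0.775, 3.04, 0.008]
wrist_force: [-0.4, -0.7, 0.4]
grip_width: -0.0002
gripper_force: 0.0
```

Run:
```python
from h import *
from workcell import robot
togo((.035,0,.215),DOWN)
b=robot.read_camera("side");a=robot.read_camera("scene")
B=np.c_[X,Y,Z];r=[]
for c,(x0,y0,x1,y1) in((a,(320,150,380,200)),(b,(110,235,200,290))):
    h=cv2.cvtColor(c["img"],cv2.COLOR_RGB2HSV);m=cv2.inRange(h,(0,150,50),(8,255,255))|cv2.inRange(h,(172,150,50),(180,255,255))
    k=np.zeros_like(m);k[y0:y1,x0:x1]=m[y0:y1,x0:x1];p=np.argwhere(k)[:,::-1].astype(float)
    c0=p.mean(0);v=np.linalg.svd(p-c0)[2][0];v*=np.sign(v[0]);v*=1 if c is a else -1;t=(p-c0)@v
    r.append((c0+v*t.min(),c0+v*t.max()))
for i in(0,1):
    P,e=tri(a,r[0][i],b,r[1][i]);print(B.T@(P-O),e)
y=cv2.resize(b["img"][180:300,110:280],None,fx=2.3,fy=2.3);x=cv2.resize(a["img"][100:220,260:400],None,fx=2.3,fy=2.3)
cv2.imwrite("pics/p4.png",np.hstack([y,x])[:,:,::-1])
```

```text
t 6.2 boxpos [0.0024 0.1378 0.2182] F [ 0.  -0.8  0.4] q [-0.17  0.69 -0.7   1.45  0.47  1.16  0.13]
tool shift [-0.0331 -0.1377  0.0025]
tool turn [ 0.006  0.003 -0.003]
[-0.00368163  0.08055268  0.05882486] 0.0027226559952867714
[-0.00337526  0.15467305  0.05777877] 0.0011094085734655139
```

View pics/p4.png

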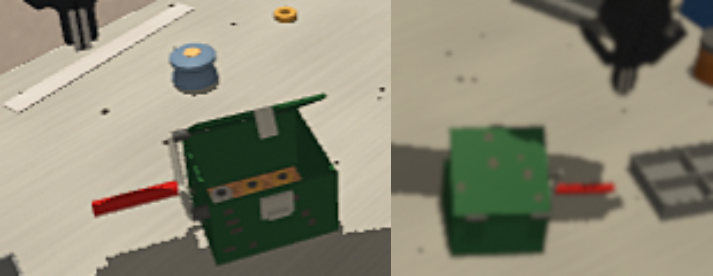

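The red bar is down at z≈58 (27 mm lower), so the stay is broken. The lid has also dropped a little: its front corners are at side (193,236), (251,222) and scene (286,156), (327,155). I measure its angle from these.

Run:
```python
from h import *
a,b=load("scene0.npz"),load("side0.npz");B=np.c_[X,Y,Z]
for p,q in(((285.7,155.7),(251.3,222.2)),((327.,155.2),(192.6,235.7))):
    P,e=tri(a,p,b,q);u=B.T@(P-O);print(u,e,np.degrees(np.arctan2(u[2]-.07,.055-u[0])))
```

```text
[-0.03011563 -0.05791575  0.13772808] 0.0031814275626560686 38.50991510462186
[-0.02852509  0.06296031  0.13722375] 0.0016731972897922691 38.82825791468696
```

Request:
pendant:
  offsets: [0.002,-0.046,0,0,0,0,0,-0.046,0,0,0,0,0,-0.046,0,0,0,0,0,0,0,0,0,0,0,0,0.034,0,0,0,0,0,0.034,0,0,0,0.008,0,0.015,0,0,0,0.0035,0,0.005,0,0,0,0.0035,0,0.005,0,0,0,0.0035,0,0.005,0,0,0,0.003,0,0.006,0,0,0,0.003,0,0.006,0,0,0,0.003,0,0.006,0,0,0]

```text
t: 7.6
ee_pos: [0.4974, 0.2162, 0.0971]
tool_rot: [0.776, 3.044, 0.001]
wrist_force: [2.3, -0.4, 1.5]
grip_width: 0.0
gripper_force: 1.2
```

```bash
python3 -c "
from h import *;togo((-.036,0,.072),DOWN)"
```

```text
t 7.6 boxpos [-0.028  -0.0019  0.0971] F [2.2 0.7 1.5] q [-0.05  0.66 -0.66  1.9   0.56  0.77  0.05]
tool shift [0.008  0.0019 0.0251]
tool turn [ 0.001  0.    -0.003]
```

Request:
pendant:
  offsets: [0.002,0,0.005,0,0,0,0.002,0,0.005,0,0,0,0.001,0,0.005,0,0,0,0.001,0,0.005,0,0,0,0,0,0.003,0,0,0,0,0,0.002,0,0,0,0,0,0,0,0,0,0,0,0,0,0,0]

```text
t: 8.4
ee_pos: [0.4919, 0.2192, 0.0746]
tool_rot: [0.775, 3.043, -0.001]
wrist_force: [-16.7, -9.8, 62.4]
grip_width: -0.0003
gripper_force: 30.9
```

```bash
python3 -c "
from h import *;togo((-.036,0,.072),DOWN)"
```

```text
t 8.4 boxpos [-0.0343 -0.0019  0.0746] F [-10.  -16.5  62.4] q [-0.08  0.68 -0.63  1.93  0.6   0.73  0.01]
tool shift [0.0017 0.0019 0.0026]
tool turn [-0.     0.002 -0.003]
```

The lid is on the rim: the tip stopped at z=74.6 mm with a firm force. I retreat upward and check.

Request:
pendant:
  offsets: [0,0,-0.004,0,0,0,0,0,-0.03,0,0,0,0,0,-0.04,0,0,0,0,0,-0.04,0,0,0,0,0,-0.04,0,0,0,-0.03,-0.03,0,0,0,0,-0.04,-0.04,0,0,0,0,-0.04,-0.04,0,0,0,0,0,0,0,0,0,0]

```text
t: 9.3
ee_pos: [0.5336, 0.0751, 0.2254]
tool_rot: [-0.788, -3.041, 0.004]
wrist_force: [-0.5, 0.8, -0.1]
grip_width: 0.0
gripper_force: 0.0
```

Run:
```python
from h import *
from workcell import robot
togo((-.036,0,.2),DOWN)
b=robot.read_camera("side");a=robot.read_camera("scene")
np.savez("side9.npz",**b);np.savez("scene9.npz",**a)
for n,P in dict(L=(-.055,.06,.075),R=(-.055,-.06,.075),M=(-.055,0,.075)).items(): print(n,proj(a,W(P)),proj(b,W(P)))
y=cv2.resize(b["img"][110:300,110:370],None,fx=1.8,fy=1.8);x=cv2.resize(a["img"][100:290,110:370],None,fx=1.2,fy=1.8)
cv2.imwrite("pics/p5.png",np.hstack([y,x])[:,:,::-1])
```

```text
t 9.3 boxpos [ 0.0709 -0.1088  0.2254] F [-0.8  0.5 -0.1] q [ 0.3   0.48 -0.75  1.81  0.38  1.01  0.46]
tool shift [0.1082 0.1076 0.0251]
tool turn [-0.003  0.    -0.012]
L [322.29933724 166.39867129] [200.63158764 267.79040853]
R [282.24769102 167.28080246] [256.34577709 252.97971738]
M [302.35944245 166.83186074] [229.1734467  260.21539107]
```

View pics/p5.png

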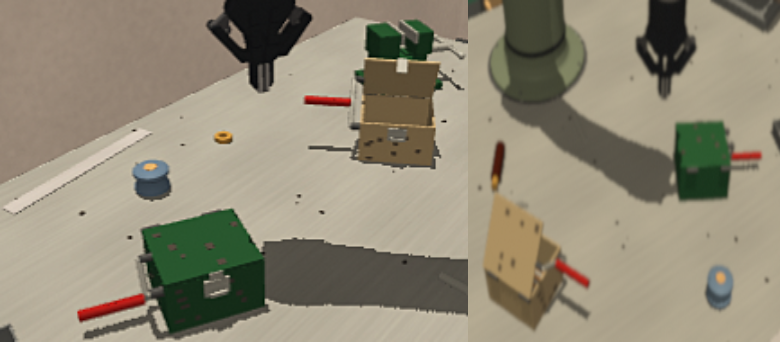

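The green lid lies flat on its box, with the hasp over the latch at about (217,285). The cream box stands open as before and the gripper is clear of everything.

```bash
python3 -c "
from workcell import robot;print(robot.hand_in())"
```

```text
the job is handed in; nothing more can be done
None
```

The job is handed in: I broke the green box's stay, then lowered its lid flat onto the rim and let go; the cream spares box still stands open, and the arm finished at about 9.4 s, clear of everything.

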